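# Heft the specimen boxes and stack them heaviest first

### The arm

A 6-joint arm with a two-finger parallel gripper is mounted at the origin on the work surface; the furniture and walls round the work are solid. World frame = base frame: x ahead of the robot, y to its left, z up, the work surface at z = 0. Lengths are in m, angles in rad, forces in N, time in s.
With the tool pointing down it reaches from about 0.35 to 0.975 m from the base axis. Payload 17.4 kg.
Tool frame: the origin (TCP) lies between the finger pads; the fingertips stand 8 mm ahead of it and the grasp point (between the pads) lies 11 mm behind it; x points along the fingers, z is the direction in which the jaws open and shut, and the axes are right-handed (so a half turn about x gives the same grasp; the last joint's range is limited). The gripper opens to 85 mm and grips with 20 to 120 N. Pads are 22 mm wide; open, the fingers measure 114 mm over their backs; the gripper's body (76 mm by 85 mm) begins 54 mm behind the grasp point. The pads swing forward as they close: fully open they stand 13 mm farther back than shut.
Start: joints at [-1.194, 0.116, 1.442, -0, 1.584, -0.038], TCP at [0.272, -0.618, 0.239] pointing down, gripper open.
Joint ranges: [-2.83, 2.83], [-0.83, 2.19], [0.07, 2.5], [-1.14, 4.28], [0.01, 3], [-2.97, 2.97]. Speed limits (rad/s): [1.89, 1.89, 2.22, 3.14, 3.14, 3.14].

### API

Orientations are given as [roll, pitch, yaw] about the fixed x, y, z axes, in that order (R = Rz(yaw) Ry(pitch) Rx(roll)).
In Python, from workcell import arm, claw, capture, recognise, mark_of gives the robot as it stands. Calls block until the motion is done:
- arm.move_pose(position, orientation): joint-space move of the TCP to a pose.
- arm.move_straight(position, orientation=None, v=0.15, max_force=None): straight line of the TCP; orientation=None keeps the orientation; v is the mean speed in m/s. With max_force (N) it stops when the force on the tool has changed by that much, and returns True; else False.
- arm.move_j(angles): joint-space move.
- claw.let_go() and claw.gripper_close(grip_force=None): open the fingers fully, or close them until they stop; grip_force is the grip in N (None keeps the last).
- arm.wait(seconds).
- arm.solve_ik(position, orientation): joint angles nearest the present ones, or None.
- capture(name): name is "scene" or "top" or "wrist"; returns a dict with "color" (400x640x3 uint8, red, green, blue), "range_z" (400x640 float32, m along the optical axis (not along the pixel's ray), 0 where there is no reading), "camera_matrix" (3x3 intrinsics, pixels), "pose" (4x4, takes a point from camera to world coordinates); the wrist camera has in their place "hand_eye" (4x4, takes a point from camera to tool coordinates, whose origin is the TCP and whose axes are the tool frame's). Camera axes: x right, y down, z forward; pixel columns grow to the right and rows downward; lengths in m; the calibration is good to about 2 mm. A picture is of the moment at which its call begins: read the wrist's pose just before it.
A pose or a line that the arm cannot do raises arm.Unreachable and nothing moves.
- arm.sign_off(): hands the job in, once; it reports no verdict.
Trained networks look in the newest picture that a camera, given by its name, has taken for a name from the list of things; names that differ only in an ending like _2 or _b are one class to them, and where a whole thing is asked for, a point or a joint stands for the part that bears it (a point fixed in the world has none). Each returns a list of dicts, best first, with "confidence" (0 to 1); they miss things now and then, are a little off and sometimes report something else, mostly with a low value. They report only what shows in the picture. A call takes as long as a camera call. They do not tell look-alikes from the thing itself.
- recognise(thing, camera): "position" ([column, row] in pixels, amid what is visible of it).
- mark_of(thing, camera): "position" ([column, row] in pixels: a listed point, or the origin of a listed thing).
Readings, each from a call of its own:
- arm.current_time_s(): time.
- arm.current_joint_positions(): joint angles.
- arm.current_joint_vel(): joint speeds.
- arm.current_joint_torque(): joint torques, N m.
- arm.current_eef_pos(): TCP position.
- arm.current_eef_rot(): TCP orientation.
- arm.current_contact_force(): force on the tool from outside, world axes, zero at the start.
- arm.current_moment(): the same for the moment, N m.
- arm.current_finger_gap(): finger opening in m.
Only numpy, scipy, OpenCV 4.12 (cv2) and the standard library are available. Lean on these libraries where they do the work, as an engineer would, in place of code of your own. Each camera call takes 0.05 s, during which the arm holds its last target.

### The job

Pack the three look-alike specimen boxes from the bookend rack into the steel carrier as one neat upright stack, square with the carrier: lift them to judge their weights, and put the heaviest at the bottom, the next on it and the lightest on top. Keep the boxes upright and leave the two bottles and the roll where they stand.

Things in the scene. Friction and masses are not known exactly. Their poses are not given: they have to be found in the camera images.
- box_a_mid (a point): one of three look-alike opaque grey boxes with flat lids, 64 (its x) x 50 (its y) x 54 mm high; this point is its centre, 27 mm up. One weighs about 0.14 kg, one 0.33 to 0.41, one 0.55 to 0.67, told only by lifting; which is which changes. In the rack only its ends (64 mm apart) can be gripped: the 50 mm apart faces have gaps of 2 to 9 mm to neighbours and bookends
- box_b_mid (a point): one of three look-alike opaque grey boxes with flat lids, 64 (its x) x 50 (its y) x 54 mm high; this point is its centre, 27 mm up. One weighs about 0.14 kg, one 0.33 to 0.41, one 0.55 to 0.67, told only by lifting; which is which changes. In the rack only its ends (64 mm apart) can be gripped: the 50 mm apart faces have gaps of 2 to 9 mm to neighbours and bookends
- box_c_mid (a point): one of three look-alike opaque grey boxes with flat lids, 64 (its x) x 50 (its y) x 54 mm high; this point is its centre, 27 mm up. One weighs about 0.14 kg, one 0.33 to 0.41, one 0.55 to 0.67, told only by lifting; which is which changes. In the rack only its ends (64 mm apart) can be gripped: the 50 mm apart faces have gaps of 2 to 9 mm to neighbours and bookends
- carrier_floor (a point): fixed steel carrier: centre of its inner floor, 4 mm above the bench, z up. The well is 72 mm along its x and 58 mm along its y, so a box goes in with its 64 mm length along this x (either way round). Outside 80 x 66 mm
- carrier_mouth (a point): centre of the carrier's mouth, 56 mm above the bench. End walls (+x and -x), 4 mm thick, rise to here and leave no room for fingers at the ends of the bottom box; the long sides (+y, -y) are open for fingers but for a 9 mm lip at each corner (56 mm open). The bottom box's lid ends 2 mm above the walls; the other boxes stand wholly above them and may be held by their ends
- rack_floor (a point): fixed aluminium bookend rack on the bench: centre of the upper face of its base plate (184 along x, 78 along y, 4 mm thick). The boxes stand on it in a row along its x, 54 mm apart, their own x across the row; a 50 mm wide, 40 mm high upright closes each end of the row. Rack and carrier stand left and right of the middle, either way round
- bottle_k_mid (a point): amber bottle with white cap, 68 mm across, 178 mm tall, loose bystander in the middle of the bench; this point is its centre, 89 mm up
- bottle_green_mid (a point): green bottle with white cap, 54 mm across, 142 mm tall, loose bystander near the far end of the rack; centre, 71 mm up
- film_roll_mid (a point): upright roll of film, 56 mm across, 50 mm tall, loose bystander in front of the carrier; centre, 25 mm up. Apart from the listed things the bench is free between 0.35 and 0.75 m from the robot's base within |y| < 0.33 m (a few fixed things, below 75 mm, lie outside that); boxes may be set down there
There are look-alikes about, which are no part of the job. What is shaped like the part that bears box_c_mid but green or purple is not meant.

How it is judged:
At the end, for the whole second after the job is handed in: All three boxes stand upright (within 0.08 rad), released and at rest, one on another in the carrier, each within 12 mm of the carrier's centre line and square with it (within 0.2 rad, either way round), the heaviest at the bottom and the lightest on top (judged by the load each box bears) (horizontal distance between each of box_a_mid, box_b_mid, box_c_mid and carrier_floor below 0.012 m and angle between each of box_a_mid, box_b_mid, box_c_mid's own z axis and vertical below 0.08 rad and angle between the x axis of each of box_a_mid, box_b_mid, box_c_mid and the x axis of carrier_floor, either way round below 0.2 rad and linear speed of each of box_a, box_b, box_c below 0.02 m/s and contact force between box_a and box_b below 6.1 N and contact force between each of box_b, box_a and box_c below 6.1 N and (contact force between box_a and box_b between 0.6 and 2.4 N or contact force between box_b and box_c between 0.6 and 2.4 N or contact force between box_a and box_c between 0.6 and 2.4 N)); the robot touches nothing.
It fails at once if a specimen box is tipped well over (angle between any of box_a_mid, box_b_mid, box_c_mid's own z axis and vertical above 0.7 rad).
It fails at once if bottle_k is shoved away or tipped (distance of bottle_k_mid from where it was at the start of the episode above 0.03 m or angle between bottle_k_mid's own z axis and vertical above 0.4 rad).
It fails at once if bottle_green is shoved away or tipped (distance of bottle_green_mid from where it was at the start of the episode above 0.03 m or angle between bottle_green_mid's own z axis and vertical above 0.4 rad).
It fails at once if film_roll is shoved away or tipped (distance of film_roll_mid from where it was at the start of the episode above 0.03 m or angle between film_roll_mid's own z axis and vertical above 0.4 rad).
It also fails if it takes over 72 s, if anything falls off the work surface, if the arm or the gripper's body presses on something with over 40 N, if the wrist force passes 120 N, or if a joint passes its speed limit or range.

## Working session

There is one attempt and no reset: what is moved stays moved. The work goes in short steps, each a Python script; the robot and the scene stay as the last script left them, time stands still between calls to the robot, and variables do not carry over. Pictures are saved under pics/ and viewed, and the job is handed in when it is done.

```bash
ls; mkdir -p pics; python3 - <<'E'
from workcell import arm, claw, capture, recognise, mark_of
import cv2
for n in ["scene","top"]:
    c=capture(n); cv2.imwrite(f"pics/{n}0.png",c["color"][:,:,::-1])
    print(n,c["pose"].round(3).tolist(),c["camera_matrix"].round(1).tolist())
    for t in ["box_a_mid","carrier_floor","carrier_mouth","rack_floor","bottle_k_mid","bottle_green_mid","film_roll_mid"]:
        print(t,[( [round(float(v)) for v in d["position"]],round(d["confidence"],2)) for d in mark_of(t,n)])
print(arm.current_time_s(), arm.current_eef_rot(), arm.current_finger_gap())
E
```

```text
pics
scene [[-0.575, -0.452, 0.682, -0.536], [-0.818, 0.34, -0.464, 0.704], [-0.023, -0.825, -0.565, 0.953], [0.0, 0.0, 0.0, 1.0]] [[513.8, 0.0, 318.2], [0.0, 513.8, 190.9], [0.0, 0.0, 1.0]]
box_a_mid []
carrier_floor [([242, 251], 0.77)]
carrier_mouth [([236, 233], 0.72)]
rack_floor []
bottle_k_mid [([301, 189], 0.6)]
bottle_green_mid [([348, 167], 0.85)]
film_roll_mid [([272, 256], 0.68)]
top [[-0.004, -0.996, 0.085, 0.417], [-1.0, 0.005, 0.009, -0.021], [-0.009, -0.085, -0.996, 1.213], [0.0, 0.0, 0.0, 1.0]] [[468.9, 0.0, 319.1], [0.0, 468.9, 200.5], [0.0, 0.0, 1.0]]
box_a_mid [([395, 229], 0.6)]
carrier_floor [([213, 204], 0.58), ([391, 211], 0.15)]
carrier_mouth [([209, 207], 0.56)]
rack_floor [([395, 231], 0.63)]
bottle_k_mid [([306, 180], 0.66)]
bottle_green_mid [([390, 166], 0.84), ([391, 206], 0.25)]
film_roll_mid [([228, 246], 0.69), ([214, 205], 0.32)]
0.8 [-3.08968499  1.57076633  2.03748945] 0.08546457551039324
```

View pics/top0.png

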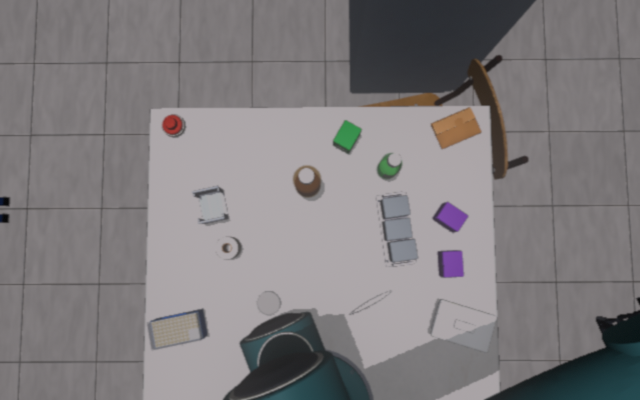

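View pics/scene0.png

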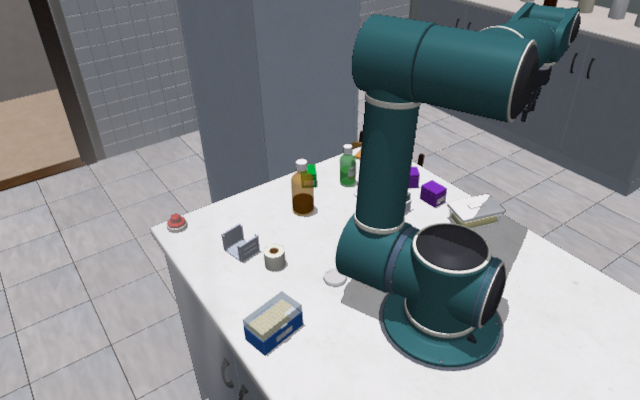

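The three grey boxes are in the rack at about (397,206), (398,229) and (402,251), and the carrier is at (212,205). The look-alikes are purple at (451,217) and (451,263), and green at (347,136). Next I'll crop this view closely and measure rough positions.

```bash
cat > h.py <<'E'
from workcell import arm, claw, capture, recognise, mark_of
import cv2, numpy as np
from scipy.spatial.transform import Rotation as Rn
def cloud(c,T):
    K=c["camera_matrix"]; z=c["range_z"].astype(float)
    v,u=np.mgrid[:z.shape[0],:z.shape[1]]
    P=np.stack([(u-K[0,2])/K[0,0]*z,(v-K[1,2])/K[1,1]*z,z],-1)
    W=P@T[:3,:3].T+T[:3,3]; W[z<=0]=np.nan
    return W
def tcpT():
    T=np.eye(4); T[:3,3]=arm.current_eef_pos(); T[:3,:3]=Rn.from_euler('xyz',arm.current_eef_rot()).as_matrix(); return T
def wristcloud():
    T=tcpT(); c=capture("wrist"); return c,cloud(c,T@c["hand_eye"])
def ori(ang):
    """tool down (x=-Z), jaw direction z at world angle ang"""
    x=np.array([0,0,-1.]); z=np.array([np.cos(ang),np.sin(ang),0]); y=np.cross(z,x)
    return Rn.from_matrix(np.stack([x,y,z],1)).as_euler('xyz')
E
python3 - <<'E'
from h import *
c=capture("top"); W=cloud(c,c["pose"])
for n,(u,v) in dict(b1=(397,206),b2=(398,229),b3=(402,251),car=(212,206),roll=(229,247),k=(307,175),g=(394,159),gapk=(306,280)).items():
    print(n,np.nanmedian(W[v-2:v+3,u-2:u+3].reshape(-1,3),0).round(3))
a=cv2.resize(c["color"][150:290,360:480,::-1],None,fx=3.3,fy=3.3,interpolation=2)
b=cv2.resize(c["color"][150:290,170:290,::-1],None,fx=3.3,fy=3.3,interpolation=2)
cv2.imwrite("pics/crop0.png",np.hstack([a,b]))
T=tcpT();print(T.round(3)); w=capture("wrist"); print(w["hand_eye"].round(3),w["camera_matrix"].round(0))
cv2.imwrite("pics/w0.png",w["color"][:,:,::-1])
for y in (-.2,.25):
  for ang in (0,np.pi/2,-np.pi/2):
    print(y,ang,arm.solve_ik([.42,y,.3],ori(ang)))
E
```

```text
b1 [ 0.501 -0.203  0.057]
b2 [ 0.445 -0.204  0.057]
b3 [ 0.391 -0.213  0.056]
car [0.508 0.268 0.003]
roll [ 0.402  0.223 -0.001]
k [0.563 0.015 0.178]
g [ 0.604 -0.184  0.141]
gapk [ 0.317  0.025 -0.001]
[[ 0.     0.915  0.403  0.272]
 [-0.     0.403 -0.915 -0.618]
 [-1.     0.     0.     0.239]
 [ 0.     0.     0.     1.   ]]
[[ 0.001 -0.318  0.948 -0.135]
 [-0.    -0.948 -0.318  0.083]
 [ 1.     0.    -0.001 -0.001]
 [ 0.     0.     0.     1.   ]] [[330.   0. 318.]
 [  0. 330. 193.]
 [  0.   0.   1.]]
-0.2 0 [-0.49926323 -0.35777678  1.77649671  0.          1.72287272 -0.49926323]
-0.2 1.5707963267948966 [-0.49926323 -0.35777678  1.77649671  0.          1.72287272 -2.07005956]
-0.2 -1.5707963267948966 [-0.49926323 -0.35777678  1.77649671  0.          1.72287272  1.0715331 ]
0.25 0 [ 4.84715693e-01 -3.03726232e-01  1.73534408e+00 -4.44089210e-16
  1.70997481e+00  4.84715693e-01]
0.25 1.5707963267948966 [ 4.84715693e-01 -3.03726232e-01  1.73534408e+00 -4.44089210e-16
  1.70997481e+00 -1.08608063e+00]
0.25 -1.5707963267948966 [ 4.84715693e-01 -3.03726232e-01  1.73534408e+00 -4.44089210e-16
  1.70997481e+00  2.05551202e+00]<sys>:0: UserWarning: Gimbal lock detected. Setting third angle to zero since it is not possible to uniquely determine all angles.
```

View pics/crop0.png

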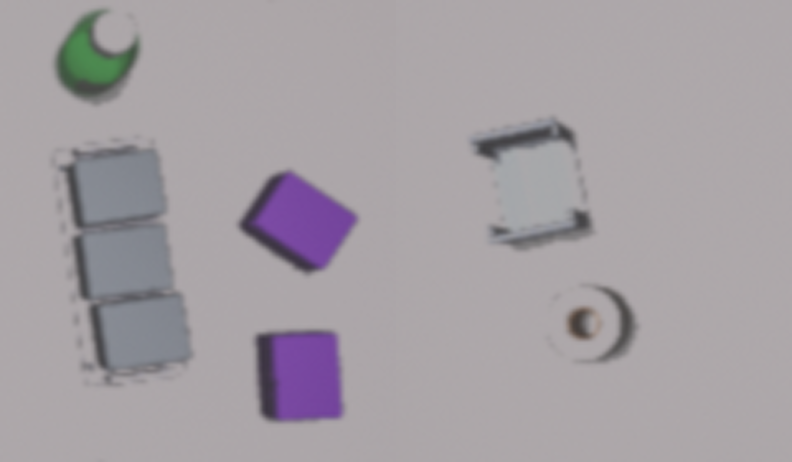

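The crop confirms the choice: three grey boxes in the outlined rack and a steel carrier with end walls roughly along world x. I'll look at both with the wrist camera.

```bash
cat >> h.py <<'E'
import warnings; warnings.filterwarnings("ignore")
E
python3 - <<'E'
from h import *
arm.move_pose([.45,-.2,.26],ori(np.pi/2))
c,W=wristcloud(); np.savez("rack.npz",W=W,c=c["color"])
cv2.imwrite("pics/rack.png",c["color"][:,:,::-1])
arm.move_pose([.50,.25,.28],ori(0))
c,W=wristcloud(); np.savez("car.npz",W=W,c=c["color"])
cv2.imwrite("pics/car.png",c["color"][:,:,::-1])
print(arm.current_time_s(), arm.current_contact_force())
E
```

```text
4.85 [ 0.18917658  0.59771744 -0.44183482]
```

View pics/rack.png

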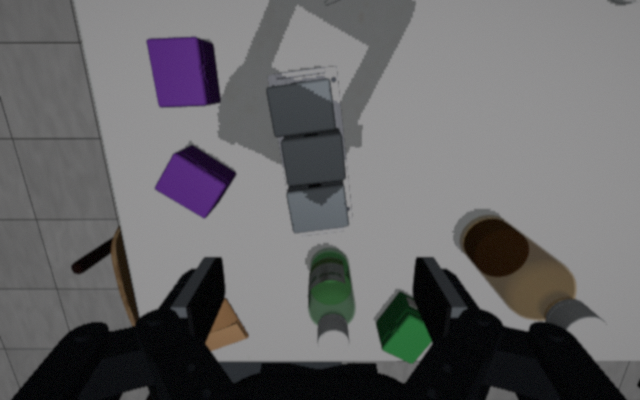

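View pics/car.png

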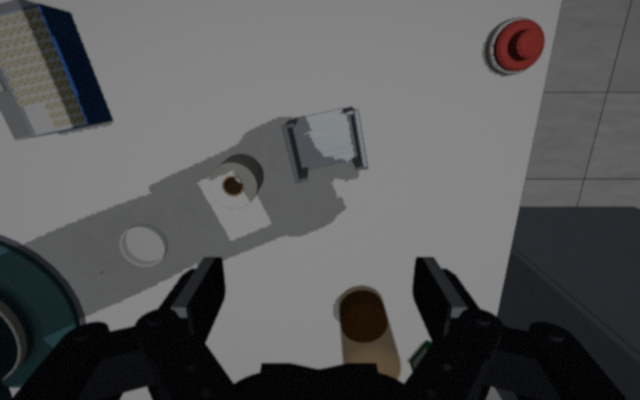

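The rack view shows grey lids at (303,108), (313,156) and (319,207). The carrier is at (330,140) and the roll at (235,185). Now I'll fit the lids and carrier walls from depth.

```bash
python3 - <<'E'
from h import *
def rect(P):
    (c,s,a)=cv2.minAreaRect((P[:,:2]*1000).astype(np.float32)); return np.round(c,1),np.round(s,1),round(a,1)
d=np.load("rack.npz"); W=d["W"]
m=((W[...,2]>.048)&(W[...,2]<.068)&(W[...,0]<.55)&(W[...,0]>.33)&(abs(W[...,1]+.2)<.07)).astype(np.uint8)
def fitlids(m,W):
    m=cv2.erode(m,np.ones((3,3)))
    n,l,s,ce=cv2.connectedComponentsWithStats(m)
    for i in range(1,n):
        if s[i,4]>200: P=W[l==i]; print(s[i,4],ce[i].round(),P.mean(0).round(4),rect(P))
fitlids(m,W)
hsv=d["c"].astype(int)
cv2.imwrite("pics/rc.png",cv2.resize(d["c"][50:250,240:380,::-1],None,fx=3,fy=3))
cv2.imwrite("pics/m.png",cv2.resize(m[50:250,240:380]*255,None,fx=3,fy=3,interpolation=0))
for n,reg in dict(gr=(np.s_[300:350,310:355]),pur=np.s_[60:90,160:185]).items():
    print(n,W[reg].reshape(-1,3)[::200].round(3).tolist()[:4])
d=np.load("car.npz"); W=d["W"]
q=W[90:200,270:390]; 
w=q[(q[...,2]>.045)&(q[...,2]<.065)]; print("walltop",len(w),w.mean(0).round(4),rect(w))
n,l,s,ce=cv2.connectedComponentsWithStats(((q[...,2]>.045)&(q[...,2]<.065)).astype(np.uint8))
for i in range(1,n): 
    if s[i,4]>15: P=q[l==i]; print(s[i,4],P.mean(0).round(4),rect(P))
f=q[(q[...,2]>.0)&(q[...,2]<.008)]; print(len(f))
r=W[160:215,200:265]; r=r[(r[...,2]>.04)&(r[...,2]<.06)]; print("roll",r.mean(0).round(3),rect(r))
k=W[...]; k=k[(k[...,2]>.165)&(k[...,2]<.19)&(k[...,0]<.7)]; print("k",len(k),k.mean(0) if len(k) else 0)
cv2.imwrite("pics/cc.png",cv2.resize(d["c"][90:200,270:390,::-1],None,fx=5,fy=5))
E
```

```text
2894 [301. 108.] [ 0.3923 -0.2161  0.0586] (array([ 392.6, -216.5]), array([48.3, 61.3]), 7.9)
2548 [313. 159.] [ 0.4438 -0.2047  0.0586] (array([ 444.7, -204.6]), array([48.7, 61.2]), 6.8)
2229 [317. 208.] [ 0.4986 -0.2006  0.0584] (array([ 499.8, -200.4]), array([48.5, 61. ]), 7.9)
gr [[0.592, -0.209, 0.093], [0.587, -0.188, 0.106], [0.595, -0.166, 0.103], [0.594, -0.193, 0.112]]
pur [[0.348, -0.351, 0.054], [0.355, -0.352, 0.054], [0.362, -0.354, 0.054], [0.369, -0.355, 0.054]]
walltop 907 [0.5081 0.2661 0.0565] (array([508.1, 265.2]), array([83.8, 66. ]), 11.8)
455 [0.5445 0.2737 0.0565] (array([542.3, 272.4]), array([13.8, 66. ]), 11.7)
452 [0.4715 0.2584 0.0564] (array([473.9, 258.2]), array([14. , 65.7]), 11.8)
8594
roll [0.402 0.221 0.05 ] (array([401.4, 219.5]), array([55.6, 54.8]), 44.7)
k 0 0
```

View pics/rc.png

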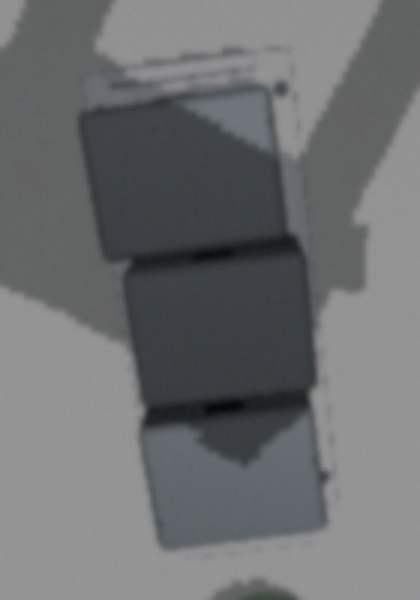

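View pics/m.png

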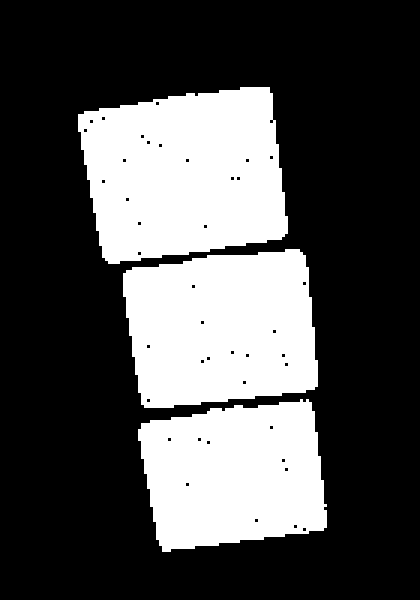

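View pics/cc.png

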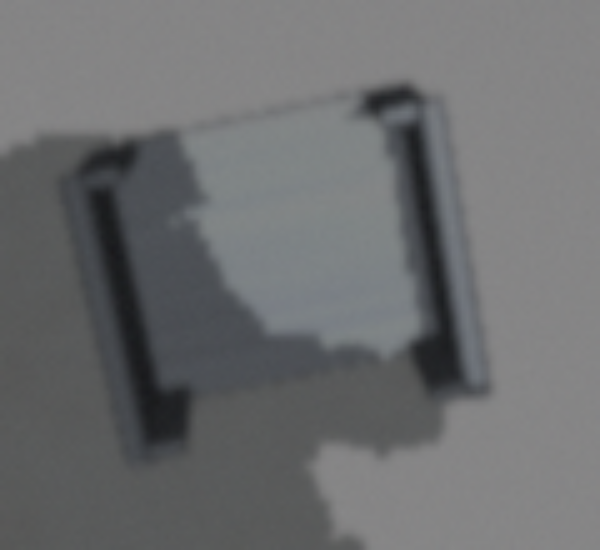

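The fits hold up: lids are 61x48 (64x50 less the erosion) at 58 mm height, box x is at about 97.5°, and the carrier is at (0.508, 0.265) with x at 11.7°. I'll weigh the near box first.

```bash
cat >> h.py <<'E'
D=np.deg2rad
def F(n=5):
    f=[]
    for _ in range(n): arm.wait(.04); f.append(arm.current_contact_force())
    return np.mean(f,0)
def weigh(x,y,ang,zg=.026):
    o=ori(ang)
    arm.move_pose([x,y,.15],o)
    if arm.move_straight([x,y,zg],v=.15,max_force=15): print("HIT",arm.current_eef_pos()); return None
    f0=F(); claw.gripper_close(60); g=arm.current_finger_gap()
    arm.move_straight([x,y,zg+.07],v=.1); arm.wait(.3); f1=F(); 
    print("gap",g,arm.current_finger_gap(),"f0",f0.round(2),"f1",f1.round(2),"m",(f0-f1)[2]/9.81,"t",arm.current_time_s())
    return (f0-f1)[2]/9.81
E
python3 - <<'E'
from h import *
arm.move_pose([.45,0,.27],ori(D(60)))   # waypoint beside, robot-side of the bottle
m=weigh(.3926,-.2165,D(97.9))
c,W=wristcloud(); cv2.imwrite("pics/w1.png",c["color"][:,:,::-1]); np.savez("w1.npz",W=W)
E
```

```text
gap 0.06328647107775083 0.06329463646349077 f0 [ 0.04 -0.15 -0.09] f1 [ 0.23  0.37 -5.56] m 0.557238180228406 t 10.1583
```

View pics/w1.png

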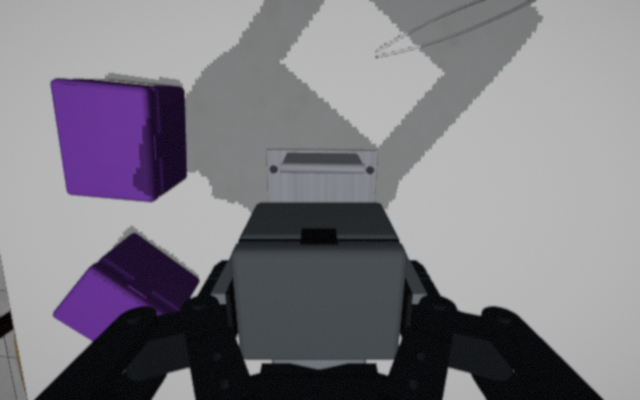

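0.557 kg, so this is the heaviest. The grip looks clean, with the box held square. I'll set it on the free bench, look, and regrip it by the 50 mm faces.

```bash
cat >> h.py <<'E'
def lid(W,zlo,zhi,cx,cy,r=.06):
    m=((W[...,2]>zlo)&(W[...,2]<zhi)&(np.hypot(W[...,0]-cx,W[...,1]-cy)<r)).astype(np.uint8)
    m=cv2.erode(m,np.ones((3,3)))
    n,l,s,ce=cv2.connectedComponentsWithStats(m)
    if n<2: return None
    i=1+np.argmax(s[1:,4]); P=W[l==i]; c,sz,a=cv2.minAreaRect((P[:,:2]*1000).astype(np.float32))
    if sz[0]>sz[1]: a-=90   # a: direction of the short side
    return np.round(c,1),np.round(sz,1),round((a+90)%180,1),P[:,2].mean().round(4)
E
python3 - <<'E'
from h import *
W=np.load("w1.npz")["W"]; print("held",lid(W,.115,.14,.3926,-.2165))
o=ori(D(97.9))
arm.move_straight([.3926,-.2165,.15],v=.2)
arm.move_pose([.41,-.03,.12],o)
arm.move_straight([.41,-.03,.035],v=.15)
h=arm.move_straight([.41,-.03,.016],v=.03,max_force=6); print("touch",h,arm.current_eef_pos())
claw.let_go()
arm.move_straight([.41,-.03,.2],v=.25)
c,W=wristcloud(); cv2.imwrite("pics/b1.png",c["color"][:,:,::-1])
print("bench",lid(W,.045,.065,.41,-.03), arm.current_time_s())
E
```

```text
held (array([ 391.5, -215.6]), array([49.9, 89.9]), 98.1, np.float64(0.1274))
touch True [ 0.4104014  -0.02997917  0.02238477]
bench (array([409. , -29.2]), array([48.4, 61.7]), 98.0, np.float64(0.0545)) 13.875
```

View pics/b1.png

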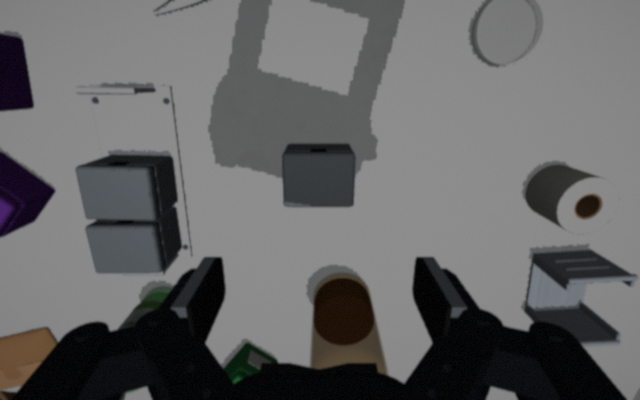

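The box stands square on the bench and jaw centring agrees with vision to 1 mm. I'll regrip it across the 50 mm faces and put it in the carrier.

```bash
python3 - <<'E'
from h import *
x,y=.4095,-.0297
arm.move_pose([x,y,.10],ori(D(8)))
print(arm.move_straight([x,y,.024],v=.15,max_force=15))
claw.gripper_close(60); print("gap",arm.current_finger_gap())
arm.move_straight([x,y,.16],v=.2)
arm.move_pose([.42,.13,.17],ori(D(60)))
o=ori(D(101.7))
arm.move_pose([.508,.265,.16],o)
c,W=wristcloud(); cv2.imwrite("pics/p1.png",c["color"][:,:,::-1])
q=W[(W[...,2]>.05)&(W[...,2]<.062)&(np.hypot(W[...,0]-.508,W[...,1]-.265)<.07)]
print("walls visible",len(q), lid(W,.18,.21,.508,.265))
if len(q)>20: print(cv2.minAreaRect((q[:,:2]*1000).astype(np.float32)))
print(arm.current_eef_pos(),arm.current_time_s())
E
```

```text
False
gap 0.049210654660462795
walls visible 857 (array([507.6, 264.8]), array([ 62.5, 113.4]), 101.3, np.float64(0.1921))
((474.04803466796875, 257.9775390625), (13.998153686523438, 65.728515625), 11.499290466308594)
[0.50805764 0.26378818 0.15959355] 18.6167
```

View pics/p1.png

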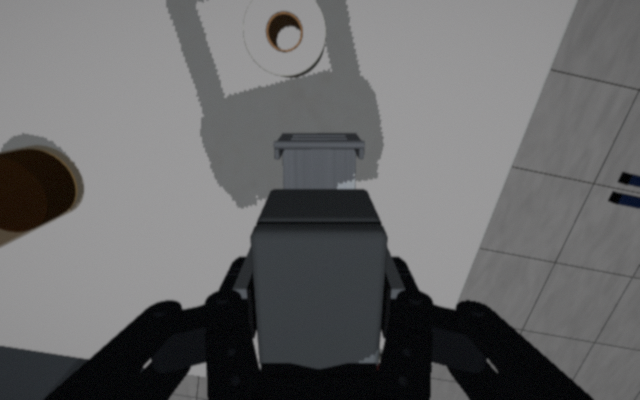

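From this orientation the near wall measures the same as before, to within 0.2 mm. Inserting.

```bash
python3 - <<'E'
from h import *
x,y=.508,.265
arm.move_straight([x,y,.09],v=.15)
h=arm.move_straight([x,y,.02],v=.04,max_force=6); print("touch",h,arm.current_eef_pos(),arm.current_contact_force())
claw.let_go()
arm.move_straight([x,y,.2],v=.25)
c,W=wristcloud(); cv2.imwrite("pics/p2.png",c["color"][:,:,::-1])
print(lid(W,.05,.065,.508,.265,.034),arm.current_time_s())
np.savez("p2.npz",W=W)
E
```

```text
touch True [0.50786997 0.26491222 0.02896346] [-3.89386008 -2.36627396  7.26305155]
(array([508. , 265.6]), array([62. , 48.2]), 12.0, np.float64(0.0586)) 21.9417
```

View pics/p2.png

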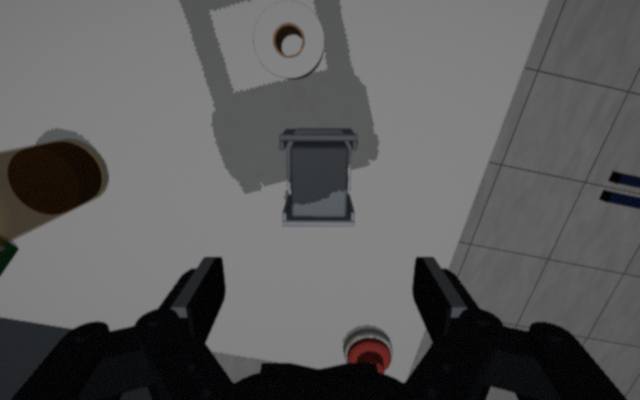

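The box is seated at lid height 58 mm and centred within 1 mm. Next I'll lift the middle box.

```bash
python3 - <<'E'
from h import *
arm.move_pose([.42,.0,.26],ori(D(100)))
m=weigh(.4447,-.2046,D(97))
c,W=wristcloud(); cv2.imwrite("pics/w2.png",c["color"][:,:,::-1])
print("held",lid(W,.115,.14,.4447,-.2046))
E
```

```text
gap 0.06339138847774012 0.06330729618719969 f0 [-0.28 -0.09  0.07] f1 [ 0.18 -0.16 -1.84] m 0.19556012542936219 t 26.8417
held (array([ 444.3, -203.7]), array([50.5, 89.9]), 97.6, np.float64(0.1275))
```

View pics/w2.png

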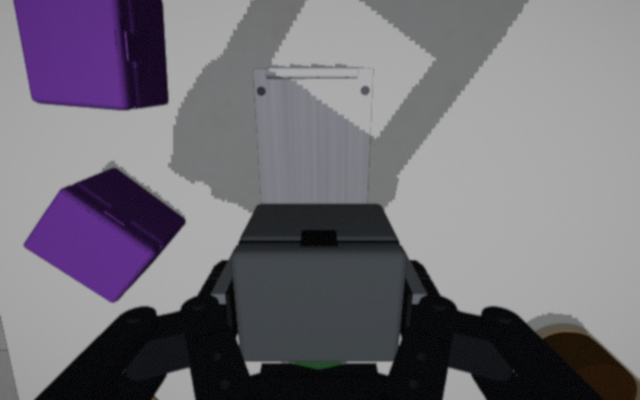

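0.196 kg is nearest the light class (0.14), though the reading is noisy. I'll average again, put it back in the rack, and lift the far box to confirm.

```bash
python3 - <<'E'
from h import *
print("again",F(10)[2]/9.81)
x,y=.4447,-.2046
h=arm.move_straight([x,y,.027],v=.1,max_force=6); print(h,arm.current_eef_pos())
claw.let_go(); arm.move_straight([x,y,.15],v=.25)
m=weigh(.4998,-.2004,D(97.9))
print("again",F(10)[2]/9.81)
c,W=wristcloud(); cv2.imwrite("pics/w3.png",c["color"][:,:,::-1])
print("held",lid(W,.115,.14,.4998,-.2004),arm.current_time_s())
E
```

```text
again -0.15794099158171743
True [ 0.44371132 -0.20401462  0.02644613]
gap 0.06306069752971877 0.06291766601376339 f0 [-0.06  0.15  0.43] f1 [-0.17 -0.16 -3.67] m 0.4178427032735616 t 32.2083
again -0.3641327448823581
held (array([ 499.4, -199.6]), array([49.9, 89.6]), 98.4, np.float64(0.1275)) 32.675
```

View pics/w3.png

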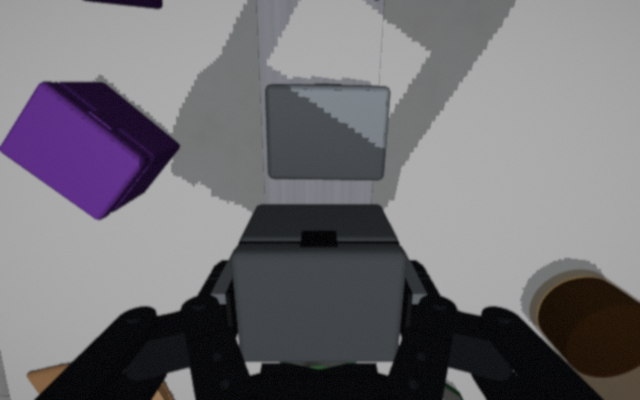

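The order is clear: near 0.56, far 0.36, middle 0.16 kg. Stacking the far box now, by its ends.

```bash
cat >> h.py <<'E'
def stack(z,x=.508,y=.265,a=11.7):
    o=ori(D(a))
    p=arm.current_eef_pos(); arm.move_straight([p[0],p[1],.25],v=.3)
    arm.move_pose([.42,0,.27],ori(D(60)))
    arm.move_pose([x,y,z+.06],o)
    c,W=wristcloud(); print("held at stack",lid(W,z+.06+.02,z+.06+.045,x,y))
    arm.move_straight([x,y,z+.015],v=.12)
    h=arm.move_straight([x,y,z-.008],v=.03,max_force=3); print("touch",h,arm.current_eef_pos())
    claw.let_go(); arm.wait(.2)
    arm.move_straight([x,y,z+.15],v=.25)
    c,W=wristcloud(); 
    print("lid",lid(W,z+.022,z+.045,x,y,.045),arm.current_time_s()); return c
E
python3 - <<'E'
from h import *
c=stack(.080); cv2.imwrite("pics/s2.png",c["color"][:,:,::-1])
E
```

```text
held at stack (array([508.7, 266. ]), array([89.7, 50.1]), 11.5, np.float64(0.1718))
touch True [0.50805349 0.26511988 0.08062515]
lid (array([508.4, 266.6]), array([61.9, 49.2]), 11.6, np.float64(0.1125)) 37.9917
```

View pics/s2.png

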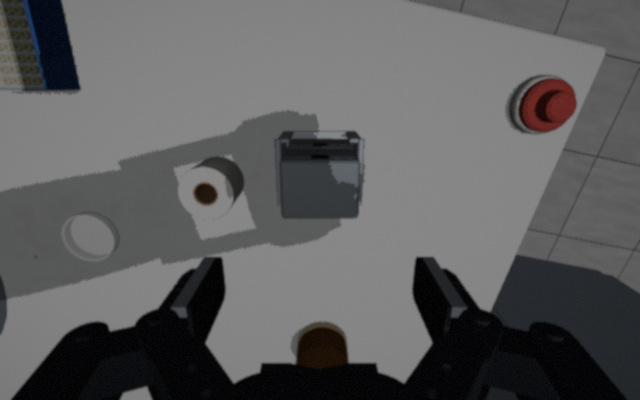

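The second box is stacked, lid at 112 mm and centred. Now the light one.

```bash
python3 - <<'E'
from h import *
arm.move_pose([.42,.0,.27],ori(D(60)))
m=weigh(.4443,-.2044,D(97.4))
if m is not None and arm.current_finger_gap()>.06:
    c=stack(.134); cv2.imwrite("pics/s3.png",c["color"][:,:,::-1])
E
```

```text
gap 0.0631368819786669 0.06304313142089699 f0 [ 0.31  0.19 -0.32] f1 [-0.21  0.11 -1.17] m 0.08652373171168523 t 43.0917
held at stack (array([508.7, 266.5]), array([90. , 50.9]), 12.4, np.float64(0.2258))
touch True [0.50804236 0.26507293 0.1345023 ]
lid (array([508.2, 267.6]), array([61.8, 49. ]), 11.4, np.float64(0.1664)) 48.45
```

```bash
python3 - <<'E'
from h import *
c=capture("scene"); cv2.imwrite("pics/s4.png",cv2.resize(c["color"][130:290,150:390,::-1],None,fx=3,fy=3))
c=capture("top"); W=cloud(c,c["pose"]); print(lid(W,.155,.18,.508,.265,.06))
for n,(u,v) in dict(k=(307,175),g=(394,159),roll=(221,247)).items(): print(n,np.nanmedian(W[v-2:v+3,u-2:u+3].reshape(-1,3),0).round(3))
print(arm.current_time_s())
E
```

```text
(array([509. , 257.8]), array([59.1, 33. ]), 13.4, np.float64(0.1653))
k [0.563 0.015 0.176]
g [ 0.604 -0.185  0.142]
roll [0.402 0.233 0.049]
48.55
```

View pics/s3.png

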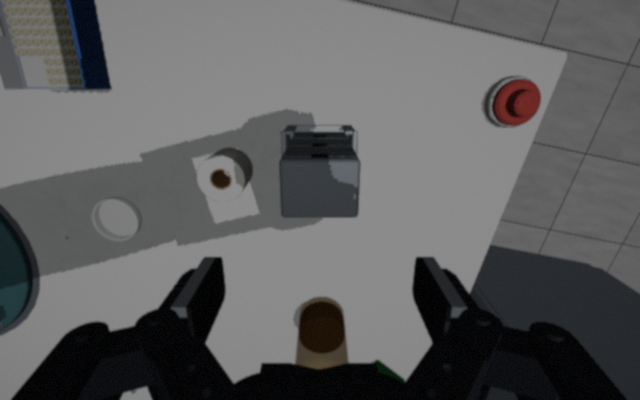

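View pics/s4.png

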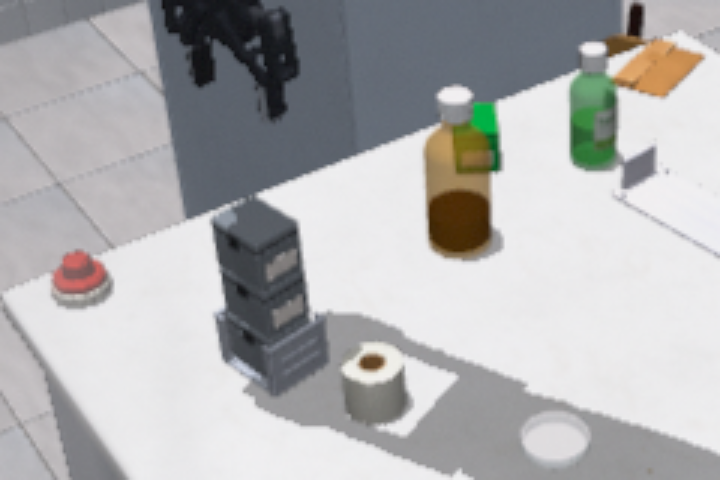

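The stack stands upright and square in the carrier, the gripper is clear, and the bystanders haven't moved. The top camera sees only part of the lid because the gripper hides the rest. Handing in.

```bash
python3 - <<'E'
from h import *
arm.wait(.3); arm.sign_off()
E
```

```text
the job is handed in; nothing more can be done
```

All three boxes are stacked in the carrier with the heaviest at the bottom, and the job was handed in at about 49 s of the 72 s limit. `sign_off` reports no verdict.

**Weights:** The near box read 0.56 kg and went to the bottom. The far box read 0.36–0.42 kg and went in the middle. The middle box read 0.09–0.20 kg and went on top. Single readings scattered by about 0.05 kg, but the three classes stay clearly apart. I set the heaviest down on the bench and regripped it by its 50 mm faces; the other two were held by their ends.

**Last wrist-camera checks:**
- **Lid heights:** They came out at 59, 113 and 166 mm, against 58, 112 and 166 mm expected.
- **Centring:** Each box was within about 3 mm of the carrier centre, measured as it was placed.
- **Squareness:** All were within 0.5° of the carrier.
- **Bystanders:** Both bottles read within 2 mm of where they started. The roll still stands in place by eye; its final depth reading was off its centre, so I have no precise figure for it.

**One disagreement:** The final top-camera fit put the top lid about 7 mm off in y. The fitted patch was only 33 mm wide instead of 50 because the gripper hid part of the lid, so I discounted it in favour of the wrist view.

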